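# Shut the strap cutter's guard and press its sunken reset key

## Robot

A 6-joint arm with a two-finger parallel gripper is mounted at the origin on the work surface. World frame = base frame: x ahead of the robot, y to its left, z up, the work surface at z = 0. Lengths are in mm, angles in degrees, forces in N, time in s.
With the tool pointing down it reaches from about 350 to 925 mm from the base axis. Payload 6.4 kg.
Tool frame: the origin (TCP) lies on the centre line of the jaws, within the pads' length; the fingertips stand 19 mm ahead of it and the grasp point (between the pads) is the TCP (arm.tip_extent is the distance from the TCP to the fingertips, in mm); z points along the fingers, y is the line along which they close (so a half turn about z gives the same grasp; the last joint's range is limited). The gripper opens to 94 mm and grips with 3 to 60 N. Pads are 16 mm wide; open, the fingers measure 119 mm over their backs; the gripper's body (75 mm by 177 mm) begins 78 mm behind the grasp point.
Start: joints at [58.665, 14.043, 89.255, -0, 76.702, -9.975], TCP at [236.744, 605.364, 186.755] pointing down, gripper open.
Joint ranges: [-179.41, 179.41], [-58.25, 129.5], [7.25, 145.43], [-54.29, 234.29], [11.92, 165.04], [-157.13, 157.13]. Speed limits (degrees/s): [147.25, 147.25, 180, 180, 180, 180].

## Interface

Orientations are given as a 3x3 rotation matrix whose columns are the frame's x, y, z axes.
In Python, from bench import arm, sensors, vision, workorder gives the robot as it stands. The module is installed in compiled form; this text tells all that it offers. Calls block until the motion is done:
- arm.movep(position, orientation): joint-space move of the TCP to a pose.
- arm.line_to(position, ori=None, v=150, force_limit=None): straight line of the TCP; ori=None keeps the orientation; v is the mean speed in mm/s. With force_limit (N) it stops when the force on the tool has changed by that much, and returns True; else False.
- arm.movej(angles): joint-space move.
- arm.set_gripper(opening): finger opening in mm; the grip force is fixed at half the most; returns when the fingers have stopped.
- arm.sleep(seconds).
- arm.solve_ik(position, orientation): joint angles nearest the present ones, or None.
- sensors.state(): the state.
- vision.get_image(name): name is "scene" or "top" or "wrist"; returns the picture (384x512x3 uint8, red, green, blue); there is no depth.
- vision.camera_info(name): a dict with "fx", "fy", "cx", "cy" (pixels), "rvec" (rotation vector, rad) and "tvec" (3), from world to camera coordinates, as OpenCV has them. Camera axes: x right, y down, z forward; pixel columns grow to the right and rows downward; lengths in mm; the calibration is good to about 2 mm. A picture is of the moment at which its call begins: read the wrist's pose just before it. camera_info takes no time and is no camera call; for the wrist camera it gives the pose at the moment of the call.
A pose or a line that the arm cannot do raises arm.MotionError and nothing moves.
- workorder.job_done(): hands the job in; it is judged then, once.
The state is a dict: "t": time; "q": joint angles; "joint_velocities": joint speeds; "effort": joint torques, N m; "ee_pos": TCP position; "tool_rot": TCP orientation; "wrist_force": force on the tool from outside, world axes, zero at the start; "ft_torque": the same for the moment, N m; "finger_gap": finger opening in mm; "grasp_force": force on a finger pad.
Only numpy, scipy, OpenCV 4.12 (cv2) and the standard library are available. Lean on these libraries where they do the work, as an engineer would, in place of code of your own. Each camera call takes 0.05 s, during which the arm holds its last target. There are 200 camera calls.

## Task

The strap cutter has been cleaned and is to be made ready again: with the fingertips push its raised clear guard gently down until it is fully shut, and only then reach into the round well in the control panel, press the sunken reset key all the way in, keep it in for about a second, and let it spring back. Do not swing the guard wide open, do not press the raised start button or the stop mushroom, and leave the knife, the tape and the jar where they are. Nothing is to be picked up; finish with the hand clear of everything.

Things in the scene. Friction and masses are not known exactly. Their poses are not given: they have to be found in the camera images.
- machine: Strap cutter fixed to the bench, grey, 340 mm wide (y), 240 deep (x), 155 high, plus a motor 120 mm out behind. Origin on the bench under its middle; x to its back (away from the robot), y to its left, z up. Left (y -45 to 165 mm): blades under a hinged clear guard. Right (y -175 to -55): control panel 150 mm up; on it, front to back: well with the reset key, start button, stop mushroom.
- guard (a joint): Opening angle of the guard, rad: 0 = fully shut (level), larger = swung farther up and back, 1.3 at most. It starts raised by 0.55 to 1.0. A stiff hinge keeps it where it is left: it takes 2 to 4 N, square to the plate near its free edge, to push it down. Shut counts as below 0.04.
- guard_hinge (a point): Middle of the guard's hinge axis, which is level, along the machine's y, at the guard's rear edge 145 mm above the bench. The guard is a clear plate with an aluminium border, 206 mm wide, 140 mm from hinge axis to free edge, 5 mm thick; its outer (upper) face is 5 mm from the plane through the axis, so 150 mm above the bench when shut.
- guard_edge (a point): Middle of the guard's free edge, on its outer face; shut, this edge is the one towards the robot. Beyond it a level lift tab sticks out 16 mm, 70 mm wide; below it hangs a 24 mm skirt. Its axes turn with the guard: x from the free edge to the hinge, y along the hinge, z outward from the plate.
- well_mouth (a point): Centre of the mouth of the round well, level with the top of its aluminium rim, 154 mm above the bench. The well is 50 mm wide inside (rim 66 mm outside), with upright walls, its floor 28 mm below this point. z up; x and y as the machine's.
- reset_key_top (a point): Centre of the top of the reset key, a round white plastic key 28 mm wide in the middle of the well; at rest its top lies 16 mm below the well's mouth.
- reset_key (a joint): How far the reset key is pressed down, m: 0 = out, 0.005 = all the way in, which takes 5 N (1.5 N to start it moving); a spring lifts it again. Above 0.004 counts as fully in, below 0.001 as out.
- start_button_top (a point): Centre of the top of the start button, a round black button 28 mm wide in a flat metal ring 42 mm wide, standing 12 mm proud of the panel. Not to be pressed.
- start_button (a joint): How far the start button is pressed down, m (0 = out, 0.005 = in).
- stop_mushroom_top (a point): Centre of the top of the stop mushroom, a 40 mm wide mushroom head on a stem, 24 mm proud of the panel. Not to be pressed.
- stop_mushroom (a joint): How far the stop mushroom is pressed down, m (0 = out, 0.004 = in).
- knife: Snap-off knife lying loose on the bench in front of the machine, 150 mm long (blade towards its -x), 22 mm wide, 17 mm high at its slide; origin on the bench under it. To be left alone.
- tape: Roll of tape lying flat, loose on the bench beside the machine's left or right side, 94 mm outside, 76 mm inside, 25 mm high; origin under its centre. To be left alone.
- jar: Glass jar with metal lid standing loose on the bench beside the machine's other side, 60 mm wide, 75 mm high; origin under its centre. To be left alone.

How it is judged (in metres and radians):
On the way, in this order (a step that is already met when the one before it is completed fails the run):
1. the guard is fully shut (value of joint guard below 0.04 rad), for 0.2 s.
2. the reset key in the well is held fully in for about a second (0.7 s), with the guard shut (value of joint reset_key above 0.004 m and value of joint guard below 0.04 rad), for 0.7 s.
At the end, for the whole second after the job is handed in: The guard is fully shut (below 0.04 rad), the reset key has sprung back out (below 1 mm), start button and stop mushroom are out (below 2 mm), and knife, tape and jar are at rest within 20 mm of where they were (value of joint guard below 0.04 rad and value of joint reset_key below 0.001 m and value of joint each of start_button, stop_mushroom below 0.002 m and distance of each of knife, tape, jar from where it was at the start of the episode below 0.02 m and linear speed of each of knife, tape, jar below 0.02 m/s); the robot touches nothing.
It fails at once if the reset key is pressed (over 2.5 mm) while the guard is open (over 0.08 rad) (value of joint reset_key above 0.0025 m and value of joint guard above 0.08 rad).
It fails at once if the start button or the stop mushroom is pressed (over 2 mm) (value of joint any of start_button, stop_mushroom above 0.002 m).
It fails at once if the guard is lifted wide open (over 1.15 rad) (value of joint guard above 1.15 rad).
It fails at once if the guard is slammed (swings shut faster than 3.5 rad/s, about 0.5 m/s at its edge) (velocity of joint guard below -3.5 rad/s).
It fails at once if the knife, the tape or the jar is picked up or moved (over 20 mm) (distance of any of knife, tape, jar from where it was at the start of the episode above 0.02 m).
It also fails if it takes over 48 s, if anything falls off the work surface, if the arm or the gripper's body presses on something with over 40 N, if the wrist force passes 120 N, or if a joint passes its speed limit or range.

## Working session

There is one attempt and no reset: what is moved stays moved. The work goes in short steps, each a Python script; the robot and the scene stay as the last script left them, time stands still between calls to the robot, and variables do not carry over. Pictures are saved under pics/ and viewed, at most 11 in all, crops included, and the job is handed in when it is done.

```bash
mkdir -p pics
cat > h.py <<'E'
import numpy as np, cv2
from bench import arm, sensors, vision, workorder
def cam(n):
    c=vision.camera_info(n); R=cv2.Rodrigues(np.array(c['rvec'],float))[0]; t=np.array(c['tvec'],float).ravel()
    return c,R,t
def ray(n,u,v):
    c,R,t=cam(n); d=R.T@np.array([(u-c['cx'])/c['fx'],(v-c['cy'])/c['fy'],1]); return -R.T@t,d/np.linalg.norm(d)
def onz(n,u,v,z):
    o,d=ray(n,u,v); return o+d*(z-o[2])/d[2]
def proj(n,p):
    c,R,t=cam(n); q=R@np.array(p,float)+t; return c['fx']*q[0]/q[2]+c['cx'],c['fy']*q[1]/q[2]+c['cy']
def snap(n,f):
    im=vision.get_image(n); cv2.imwrite('pics/'+f,im[:,:,::-1]); return im
E
python3 - <<'E'
from h import *
a=snap('scene','s0.png');b=snap('top','t0.png')
for n in('scene','top'):
    c,R,t=cam(n);print(n,c,-R.T@t)
print(sensors.state()['t'])
E
```

```text
scene {'fx': 372.46631393829676, 'fy': 372.46631393829676, 'cx': 250.34006703261295, 'cy': 192.03826610674287, 'rvec': array([ 2.04405543,  1.10818365, -0.53292748]), 'tvec': array([-314.84183899, -180.1642553 , 1427.66911435])} [1193.80781187 -382.55118243  773.49928485]
top {'fx': 476.35516038209187, 'fy': 476.35516038209187, 'cx': 255.16475800897976, 'cy': 188.81231945995725, 'rvec': array([ 2.16900821, -2.12088449,  0.2006037 ]), 'tvec': array([   8.09692547,  558.96040054, 1280.16042595])} [ 340.47548943   46.66947359 1353.96137576]
0.1
```

View pics/s0.png

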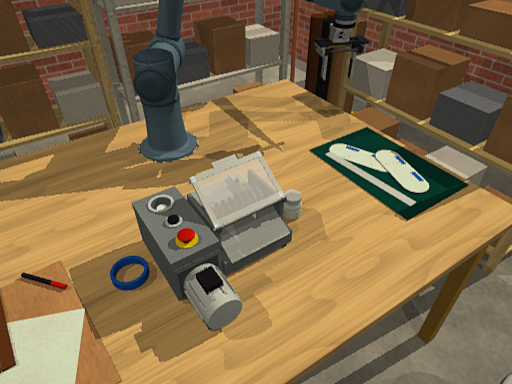

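View pics/t0.png

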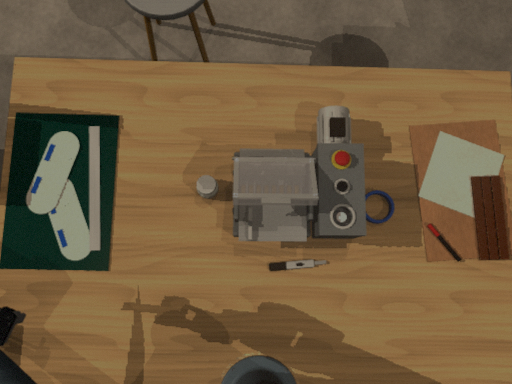

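The scene view shows the machine with its guard raised. In the top view the well is at about (342,216), the start button (343,186), the mushroom (343,159), the jar (206,187), the tape (379,207) and the knife (298,265). I'll zoom in on both views.

Run:
```python
from h import *
a=cv2.imread('pics/t0.png')[140:280,190:400]; cv2.imwrite('pics/tz.png',cv2.resize(a,None,fx=3.8,fy=3.8,interpolation=cv2.INTER_CUBIC))
b=cv2.imread('pics/s0.png')[140:270,125:315]; cv2.imwrite('pics/sz.png',cv2.resize(b,None,fx=4,fy=4,interpolation=cv2.INTER_CUBIC))
for p,z in(((342,216),154),((343,186),162),((343,159),174)): print(onz('top',*p,z))
```

```text
[ 475.9931786  -199.31315725  154.        ]
[ 552.03564441 -200.96735184  162.        ]
[ 619.79161204 -199.16409731  174.        ]
```

View pics/tz.png

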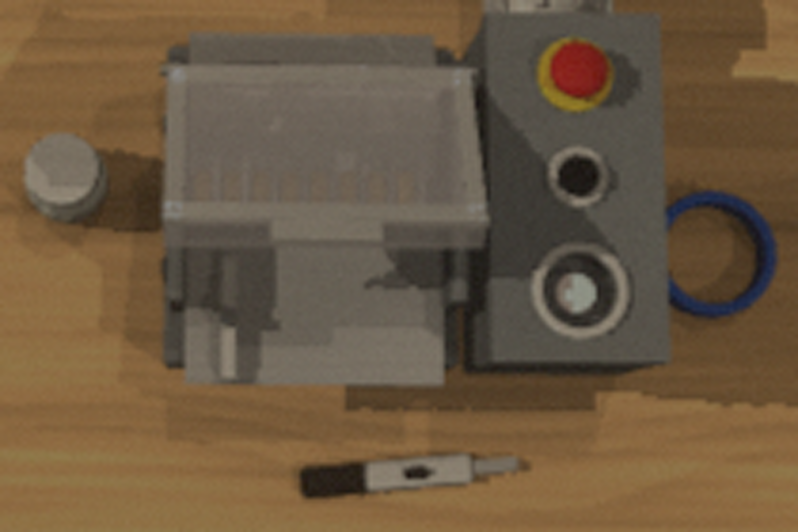

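View pics/sz.png

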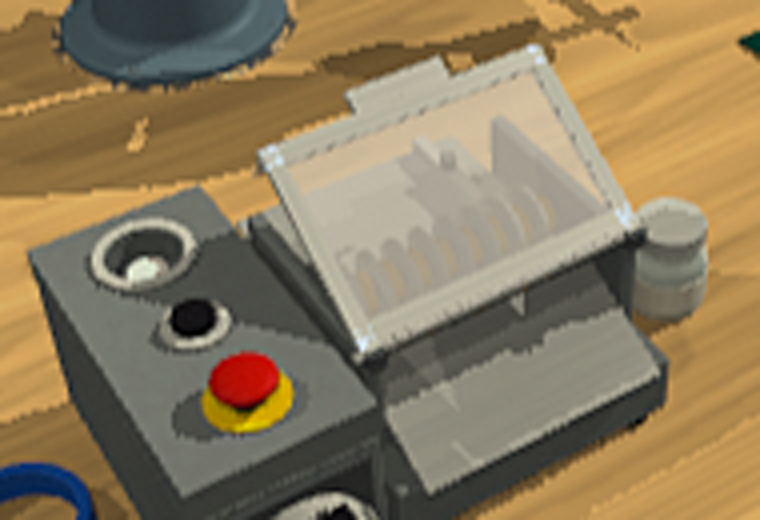

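Zoomed, the well centre is at about (342.6,216.6) in the top view. The guard's free corners can be seen in both views, so I'll triangulate them.

Run:
```python
from h import *
T=lambda u,v:(u/3.8+190-.37,v/3.8+140-.37); S=lambda u,v:(u/4+125-.37,v/4+140-.37)
def tri(a,b):
    (o1,d1),(o2,d2)=ray('top',*a),ray('scene',*b)
    s=np.linalg.lstsq(np.c_[d1,-d2],o2-o1,rcond=None)[0]
    p,q=o1+s[0]*d1,o2+s[1]*d2; return (p+q)/2,np.linalg.norm(p-q)
w=onz('top',*T(580,291),154);m=onz('top',*T(578,70),172);st=onz('top',*T(579,177),162)
print('top',w,st,m); print('scene well',onz('scene',*S(143,255),154), 'start',onz('scene',*S(195,318),162),'mush',onz('scene',*S(247,380),172))
for n,a,b in(('freeL',(168,212),(540,47)),('freeR',(487,211),(262,153)),('hingeL',(172,70),(635,222)),('hingeR',(474,70),(363,350))): print(n,*tri(T(*a),S(*b)))
for n,p in(('fr',(668,362)),('fl',(489,362)),('br',(660,15)),('bl',(487,15))): print(n,onz('top',*T(*p),150))
```

```text
top [ 475.47512723 -199.9756118   154.        ] [ 551.43160935 -198.3962145   162.        ] [ 622.66558107 -196.3604739   172.        ]
scene well [ 478.70700139 -200.23432636  154.        ] start [ 557.8515837  -198.46443961  162.        ] mush [ 630.1099718  -197.45668979  172.        ]
freeL [511.96327357  75.95063872 226.08005879] 2.405598189809561
freeR [ 516.52753781 -126.44317023  227.71298341] 0.23955629682166002
hingeL [620.83357366  77.43559505 151.29387205] 1.531742345332254
hingeR [ 626.48832547 -126.71497261  152.90991574] 5.150117204240122
fr [ 429.68249615 -259.32022743  150.        ]
fl [ 427.03317337 -139.49120415  150.        ]
br [ 668.24645201 -257.99351444  150.        ]
bl [ 665.0533412  -138.42376088  150.        ]
```

```bash
cat >> h.py <<'E'
DOWN=np.array([[1,0,0],[0,-1,0],[0,0,-1.]])
E
python3 - <<'E'
from h import *
print(sensors.state()['tool_rot'])
for R in(DOWN,DOWN@np.diag([-1,-1,1])): print(arm.solve_ik([527,-25,320],R),arm.solve_ik([476,-200,150],R))
arm.set_gripper(0)
p=sensors.state()['ee_pos']; arm.line_to([p[0],p[1],330],v=250)
arm.movep([527,-25,320],DOWN)
s=sensors.state();print(s['t'],s['ee_pos'],s['finger_gap'],s['q'],s['wrist_force'])
snap('wrist','w0.png'); snap('scene','s1.png')
E
```

```text
[[-9.31316567e-01  3.64209704e-01 -8.62441172e-04]
 [ 3.64210628e-01  9.31315438e-01 -1.47428289e-03]
 [ 2.66256643e-04 -1.68713432e-03 -9.99998541e-01]]
[-1.50389595e+01 -7.21916224e+00  9.77268258e+01 -2.54444375e-14
  8.94923364e+01  7.49610405e+01] [-3.53872326e+01 -1.91327511e+00  1.10531488e+02 -2.54444375e-14
  7.13817869e+01  5.46127674e+01]
[-1.50389595e+01 -7.21916224e+00  9.77268258e+01 -2.54444375e-14
  8.94923364e+01 -1.05038960e+02] [-3.53872326e+01 -1.91327511e+00  1.10531488e+02 -2.54444375e-14
  7.13817869e+01 -1.25387233e+02]
4.7083 [527.08806806 -24.41567992 320.04075856] 0.7095420458317696 [-1.49778914e+01 -7.21495825e+00  9.77189023e+01  7.24852310e-03
  8.94924886e+01  7.49565470e+01] [-0.620708    0.49863474 -0.41974222]
```

View pics/w0.png

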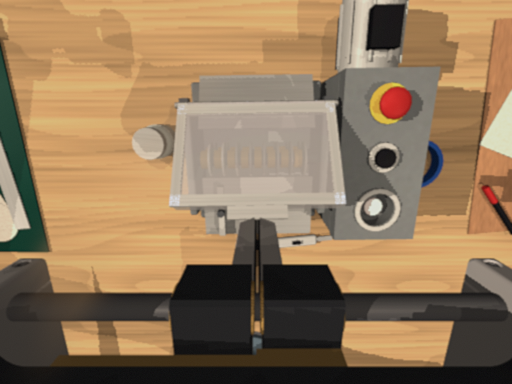

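View pics/s1.png

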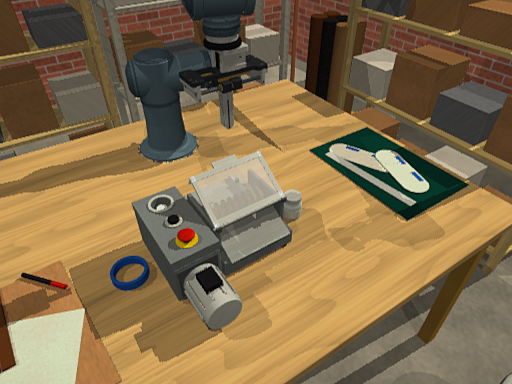

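The wrist view shows the well at about (379,210) and the guard from above. The scene view shows the fingertip at about (227,127). I'll check the tip's projection before pushing.

Run:
```python
from h import *
c,R,t=cam('wrist');print(-R.T@t,R)
for n in('scene','wrist'): print(n,proj(n,[527,-25,301]))
print(onz('wrist',379,210,154),onz('wrist',386,158,162),onz('wrist',396,103,174))
def tri(a,b):
    (o1,d1),(o2,d2)=ray('wrist',*a),ray('scene',*b)
    s=np.linalg.lstsq(np.c_[d1,-d2],o2-o1,rcond=None)[0]
    p,q=o1+s[0]*d1,o2+s[1]*d2; return (p+q)/2,np.linalg.norm(p-q)
S=lambda u,v:(u/4+125-.37,v/4+140-.37)
for a,b in(((172,205),(540,47)),((345,204),(262,153)),((181,103),(635,222)),((338,103),(363,350))): print(*tri(a,S(*b)))
```

```text
[606.48479116 -24.59340556 518.22130827] [[ 1.64934003e-03 -9.99998639e-01  2.70663287e-05]
 [-9.61799835e-01 -1.57892773e-03  2.73749127e-01]
 [-2.73748712e-01 -4.77537783e-04 -9.61801131e-01]]
scene (np.float64(227.38039311262608), np.float64(141.11221048986152))
wrist (np.float64(257.14616185086567), np.float64(211.23210325385463))
[ 475.40551301 -202.62674935  154.        ] [ 552.56313532 -198.66223662  162.        ] [ 622.34712663 -195.94591057  174.        ]
[507.09034328  77.42249871 222.50676565] 5.463467139779198
[ 509.6513243  -125.9033403   224.21042403] 4.313834397494304
[623.25320462  75.23400604 153.80390483] 2.0180927690951216
[ 625.3151274  -127.30551181  153.4644331 ] 7.507230992955687
```

Run:
```python
from h import *
print(arm.tip_extent)
for z in(301,310,320,330,340): print(z,proj('scene',[527,-25,z]),proj('wrist',[527,-25,z]),proj('wrist',[535,-25,z]))
a=cv2.imread('pics/s1.png')[60:190,160:290]; b=cv2.imread('pics/w0.png')[195:325,192:322]
cv2.imwrite('pics/z1.png',np.hstack([cv2.resize(x,(400,400),interpolation=cv2.INTER_NEAREST) for x in(a,b)]))
```

```text
19.0
301 (np.float64(227.38039311262608), np.float64(141.11221048986152)) (np.float64(257.14616185086567), np.float64(211.23210325385463)) (np.float64(257.1644605393415), np.float64(202.48233290410235))
310 (np.float64(227.18349800618), np.float64(137.84218795735106)) (np.float64(257.15854640428796), np.float64(214.9389274126064)) (np.float64(257.17768898944485), np.float64(205.88155605936018))
320 (np.float64(226.96166187328564), np.float64(134.1579463010545)) (np.float64(257.17349089125497), np.float64(219.41196599869969)) (np.float64(257.19366498329407), np.float64(209.98679649165817))
330 (np.float64(226.73653124772142), np.float64(130.41898990116633)) (np.float64(257.1898529616897), np.float64(224.30930189016263)) (np.float64(257.2111729500537), np.float64(214.4856973867758))
340 (np.float64(226.50803219059247), np.float64(126.6240907848003)) (np.float64(257.20784435897974), np.float64(229.694312059702)) (np.float64(257.23044434335844), np.float64(219.43773378137337))
```

View pics/z1.png

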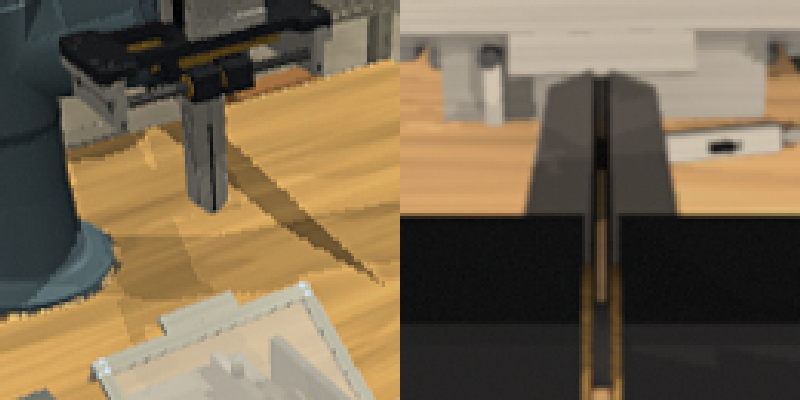

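The triangulated tip is higher than the quoted 19 mm suggests. I'll approach under a force limit, so that contact gives the true tip height.

Run:
```python
from h import *
print(cam('wrist')[0]['fx'])
hit=arm.line_to([527,-25,195],v=40,force_limit=1.5)
s=sensors.state();print(hit,s['t'],s['ee_pos'],s['wrist_force'],s['ft_torque'],s['finger_gap'])
snap('scene','s2.png');snap('wrist','w2.png')
a=cv2.imread('pics/s2.png')[80:230,160:310]; b=cv2.imread('pics/w2.png')[80:320,130:450]
cv2.imwrite('pics/z2.png',np.hstack([cv2.resize(a,(390,390)),cv2.resize(b,(400,390))]))
```

```text
265.3947868809621
True 7.5417 [526.78324005 -24.9689073  198.19567132] [ 1.058898   -0.22746179  0.75578148] [-0.02722323  0.08964908 -0.03376198] 0.5386245765937057
```

View pics/z2.png

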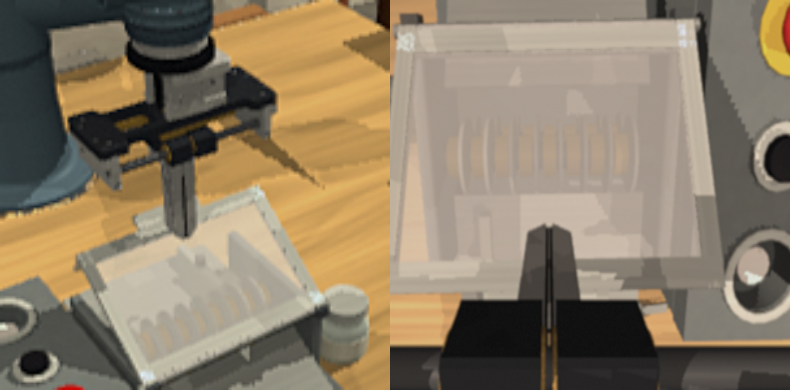

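The tip has touched the plate near its free edge, with the force along the plate normal. The effective tip lies about 20 mm above the nominal point. Now I'll push the guard down.

Run:
```python
from h import *
for z in range(190,90,-8):
    hit=arm.line_to([527,-25,z],v=45,force_limit=12)
    s=sensors.state();print(z,hit,round(s['t'],2),s['ee_pos'].round(1) if hasattr(s['ee_pos'],'round') else s['ee_pos'],np.round(s['wrist_force'],1))
    if hit or s['wrist_force'][2]>14: break
arm.sleep(.3)
s=sensors.state();print(s['ee_pos'],s['wrist_force'])
snap('scene','s3.png');snap('wrist','w3.png')
a=cv2.imread('pics/s3.png')[80:230,140:290]; b=cv2.imread('pics/w3.png')[40:320,130:450]
cv2.imwrite('pics/z3.png',np.hstack([cv2.resize(a,(390,390)),cv2.resize(b,(400,390))]))
```

```text
190 False 7.97 [526.5 -24.9 189.1] [0.1 0.9 0.1]
182 False 8.29 [526.6 -24.9 181.3] [ 0.8 -0.4 -0.4]
174 False 8.62 [526.7 -24.9 173.4] [0.5 0.3 0. ]
166 False 8.94 [526.7 -24.9 165.4] [0.4 0.1 0.9]
158 False 9.27 [526.7 -24.9 157.4] [ 0.5 -0.4  0.7]
150 False 9.59 [526.7 -24.9 149.4] [ 0.3 -0.3  0.8]
142 False 9.92 [526.7 -24.9 141.4] [0.5 0.3 0.4]
134 False 10.24 [526.7 -24.9 133.4] [ 0.4  0.4 -0.2]
126 True 10.45 [528.  -25.2 131.5] [-1.7  1.   6. ]
[527.9763602  -25.20908991 131.51608482] [-1.35168035 -0.42347014  5.44792681]
```

View pics/z3.png

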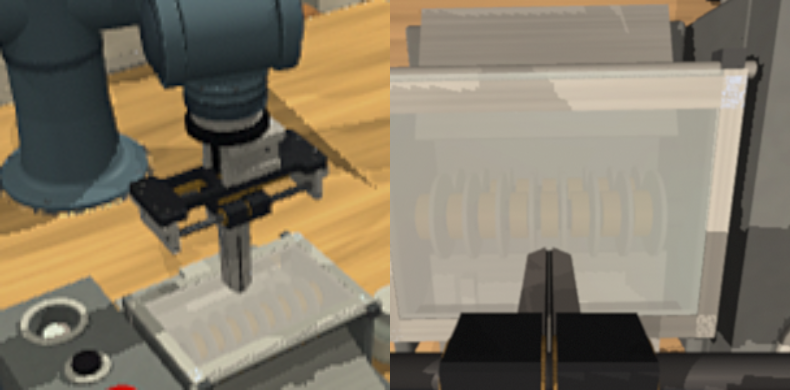

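The guard now looks level. I'll press a little more to confirm it's hard on its stop, then retreat and look at the well from above.

Run:
```python
from h import *
hit=arm.line_to([527,-25,126],v=20,force_limit=12)
s=sensors.state();print(hit,s['ee_pos'],s['wrist_force'])
arm.sleep(.3)
arm.line_to([527,-25,210],v=120); arm.line_to([440,-200,230],v=200)
arm.sleep(.3); s=sensors.state();print(s['t'],s['ee_pos'],s['wrist_force'])
snap('wrist','w4.png');snap('scene','s4.png');snap('top','t4.png')
a=cv2.imread('pics/s4.png')[130:260,120:310]; b=cv2.imread('pics/w4.png')
cv2.imwrite('pics/z4.png',np.vstack([cv2.resize(a,(400,274),interpolation=cv2.INTER_CUBIC),cv2.resize(b,(400,300))]))
for p in([476,-201,154],[552,-198.5,162],[627-140,75,150],[489,-127,150]): print(proj('wrist',p),proj('scene',p),proj('top',p))
```

```text
True [528.00812542 -25.19991609 131.53343154] [-0.91813665 -0.39139222  5.36707547]
13.6 [ 440.20504502 -199.50998786  229.91167603] [0.42141973 0.43400131 0.56313672]
(np.float64(257.7520254476371), np.float64(159.55744046201733)) (np.float64(159.6811651576338), np.float64(202.89574519898798)) (np.float64(342.6610646841277), np.float64(216.01255074253254))
(np.float64(255.27424986571043), np.float64(79.65445496096919)) (np.float64(172.36344699674024), np.float64(217.70202069420748)) (np.float64(342.03682951454107), np.float64(185.99038764917614))
(np.float64(-7.379423660966495), np.float64(148.08586245939253)) (np.float64(253.86000885965194), np.float64(170.09898876969928)) (np.float64(234.16317807453203), np.float64(209.38383626708878))
(np.float64(186.5453924235853), np.float64(146.40544408735497)) (np.float64(188.8132822172431), np.float64(196.3376572156434)) (np.float64(313.40095048458363), np.float64(210.4427109101865))
```

View pics/z4.png

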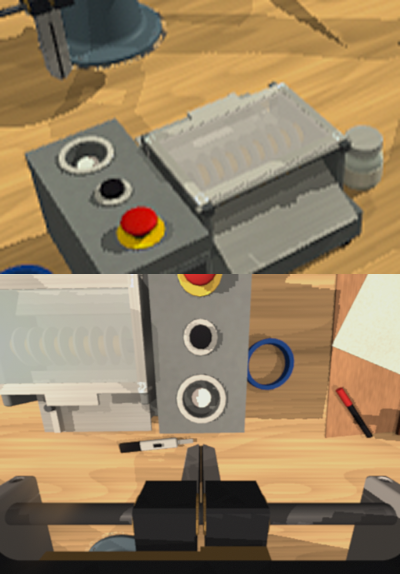

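The guard is shut: its front corner matches the shut prediction to within 1 px. The well centre in the wrist view is about (258.6,158.7), which puts it near (476.5,-201). I'll reach in and press.

Run:
```python
from h import *
print('tip pred wrist',proj('wrist',[448,-199.5,248]),onz('wrist',258.6,158.7,154))
X,Y=476.3,-200.7
arm.line_to([X,Y,200],v=150); arm.line_to([X,Y,140],v=60,force_limit=8)
arm.sleep(.2); f0=np.array(sensors.state()['wrist_force']); print(f0,sensors.state()['ee_pos'])
z=126.
while z>105:
    hit=arm.line_to([X,Y,z],v=15,force_limit=25)
    arm.sleep(.1); s=sensors.state(); f=np.array(s['wrist_force'])-f0
    print(z,hit,np.round(s['ee_pos'],1),f.round(1),round(s['t'],2))
    if hit or f[2]>9: break
    z-=1 if f[2]>1 or z<122 else 2
arm.sleep(1.2); s=sensors.state();print(np.round(s['ee_pos'],1),np.round(s['wrist_force'],1),s['t'])
```

```text
tip pred wrist (np.float64(256.0050390501774), np.float64(218.49443426079043)) [ 476.89525469 -201.87745403  154.        ]
[0.58579806 0.46271252 0.13032485] [ 476.51756229 -200.8220522   140.37119252]
126.0 False [ 476.4 -200.7  126.1] [-0.5 -0.3 -0.5] 16.75
124.0 False [ 476.3 -200.6  123.9] [-0.1  0.2 -0.9] 17.13
122.0 False [ 476.3 -200.7  122. ] [-0.6 -1.1  0.1] 17.52
120.0 False [ 476.3 -200.7  120. ] [-1.1 -1.   0.6] 17.9
119.0 False [ 476.5 -200.8  119.3] [-0.6  0.7  0.9] 18.25
118.0 False [ 476.5 -200.8  118.2] [-1.  -0.8  2.5] 18.6
117.0 False [ 476.5 -200.8  117.2] [ 0.  -1.7  2.3] 18.95
116.0 False [ 476.5 -200.8  116.2] [ 0.2 -0.5  3.8] 19.3
115.0 False [ 476.5 -200.8  115.1] [ 0.1 -0.8  4.8] 19.65
114.0 False [ 476.5 -200.8  114.5] [-0.8 -0.6  6.8] 20.0
113.0 False [ 476.5 -200.9  114.4] [-3.2  2.1 12.8] 20.35
[ 476.5 -200.9  114.4] [-2.4  1.3 11.7] 21.55
```

The force curve matches the key: contact near 119.5, bottomed out at 114.4, and held in for more than 1.2 s. Now I'll retreat and check.

Run:
```python
from h import *
arm.line_to([476.3,-200.7,150],v=40); arm.line_to([476.3,-200.7,260],v=150); arm.line_to([400,-200,300],v=150); arm.sleep(.5)
s=sensors.state();print(s['t'],s['ee_pos'],s['wrist_force'])
t=snap('top','t5.png');snap('scene','s5.png')
d0=cv2.imread('pics/t0.png').astype(int);d1=cv2.imread('pics/t5.png').astype(int)
for n,(x0,x1,y0,y1) in dict(jar=(193,222,172,203),tape=(367,398,188,226),knife=(264,332,256,275)).items(): print(n,abs(d1-d0)[y0:y1,x0:x1].mean().round(1))
a=cv2.imread('pics/s5.png')[130:260,120:310]; b=cv2.imread('pics/t5.png')[130:280,190:400]
cv2.imwrite('pics/z5.png',np.hstack([cv2.resize(a,(400,274),interpolation=cv2.INTER_CUBIC),cv2.resize(b,(384,274))]))
```

```text
24.7333 [ 400.07155235 -199.96833441  299.89029054] [ 0.57567726 -0.55284695 -0.35305175]
jar 5.5
tape 18.8
knife 10.1
```

View pics/z5.png

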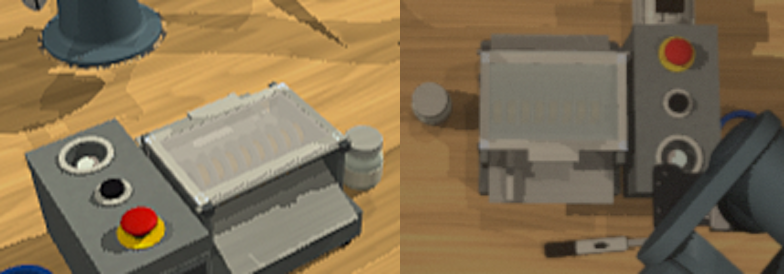

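The guard is shut, the key is out and the buttons are untouched. The jar and knife are in place; the arm hides part of the tape, which wasn't touched. The hand is clear.

```bash
python3 -c "
from h import *
print(workorder.job_done())"
```

```text
the job is handed in; nothing more can be done
None
```

I pushed the guard fully shut, then pressed the reset key all the way in for over a second and let it spring back. The hand is clear and the job is handed in; no verdict came back. In the last picture the arm hid part of the tape, so I couldn't fully confirm by eye that it hadn't moved.

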